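# Moisture check of a leaning drawer side

## Task

Take the orange moisture probe out of its wooden holder, touch its spring tip to the brass pad of the grey check block, then to the red dot and then to the blue dot on the sloping pine board. Hold the probe square to the surface and press gently (so that the tip springs in a little but does not bottom out hard) for about a second at each touch. Afterwards stand the probe back upright in its holder, collar down on the wood, and leave the tape, the boards and the square alone.

Things in the scene. Friction and masses are not known exactly. Their poses are not given: they have to be found in the camera images.
- probe: Moisture probe, loose, 0.2 kg, upright in the holder. Origin: centre of the underside of its black round collar (50 mm diameter, 8 mm thick); z runs along the probe to the handle end. Orange flat-sided handle, 32 mm (x) by 26 mm (y), from z = 8 to 90 mm, black end piece to 92 mm. Below the collar an aluminium shaft, 16 mm diameter, to z = -60 mm, then the steel spring tip to z = -80 mm.
- probe_tip: Spring tip of the probe, steel pin 9 mm in diameter with a round end. Origin: its very end, on the probe's axis 80 mm below the collar's underside. It springs up to 12 mm into the shaft: 1.5 N to start, 4.5 N when fully in.
- holder: Dark wooden block, fixed, 90 x 90 mm, 100 mm high, with a vertical through hole 31 mm wide in its centre. Origin: centre of its underside, z up. The probe's shaft hangs in the hole and its collar rests on the block's top, so the collar's underside is 100 mm above the bench.
- check_block: Grey check block, fixed flat on the bench, 80 x 100 mm, 29 mm high. Origin: centre of its underside, z up.
- check_pad (a point): Centre of the top of the round brass pad on the check block: 30 mm in diameter with a black surround, top level and 30 mm above the bench (1 mm above the grey top).
- panel: Pine drawer side with finger-jointed ends, fixed on a low plywood stand, sloping 35 degrees from level, face up and towards the robot's right. 150 mm up the slope (x), 246 mm wide (y), 18 mm thick (z). Origin: centre of its underside; z is square to the face (upper face at z = 18 mm), x points up the slope. The face centre is 95 mm above the bench.
- dot_red: Flat red round sticker, 24 mm in diameter, on the panel's upper face, midway up the slope, in one half of its width. Origin: its centre on the face, 95 mm above the bench. Its own axes are level (z up), not tilted with the panel.
- dot_blue: Flat blue round sticker, as the red one, on the other half of the panel. Origin: its centre on the face, 95 mm above the bench, z up.
- tape: Bystander: blue roll of tape lying flat, 90 mm in diameter, 30 mm high. Origin: centre of its underside.
- boards: Bystander: stack of three finger-jointed boards, 90 to 105 x 176 mm, 54 mm high. Origin: centre of its underside.
- square: Bystander: try square lying flat, dark wooden stock 110 mm long along y, steel blade 130 mm long along -x, 16 mm high. Origin: under the centre of the stock.
Things that resemble listed ones, but are neither listed nor needed, are in the scene too. Leave any green, pink or white look-alike of the holder alone.

How it is judged:
By the outcome, as a careful person would: the job done as asked, in the order asked, and still so for the second after the job is handed in, with the robot touching nothing.
It also fails if it takes over 72 s, if anything falls off the work surface, if the arm or the gripper's body presses on something with over 40 N, if the wrist force passes 120 N, or if a joint passes its speed limit or range.

## Robot

A 6-joint arm with a two-finger parallel gripper is mounted at the origin on the work surface. World frame = base frame: x ahead of the robot, y to its left, z up, the work surface at z = 0. Lengths are in m, angles in rad, forces in N, time in s.
With the tool pointing down it reaches from about 0.375 to 0.9 m from the base axis. Payload 3.1 kg.
Tool frame: the origin (TCP) lies at the very end of the fingers, on their centre line; the grasp point (between the pads) lies 19 mm behind it; z points along the fingers, y is the line along which they close (so a half turn about z gives the same grasp; the last joint's range is limited). The gripper opens to 85 mm and grips with 20 to 120 N. Pads are 22 mm wide; open, the fingers measure 114 mm over their backs; the gripper's body (76 mm by 85 mm) begins 54 mm behind the grasp point. The pads swing forward as they close: fully open they stand 13 mm farther back than shut.
Start: joints at [-1.397, 0.527, 1.433, -0, 1.181, -0.178], TCP at [0.215, -0.587, 0.231] pointing down, gripper open.
Joint ranges: [-3.08, 3.08], [-0.75, 2.2], [0.22, 2.44], [-1.43, 4.57], [0, 2.65], [-2.85, 2.85]. Speed limits (rad/s): [2.79, 2.79, 3.14, 3.14, 3.14, 3.14].

## Interface

Orientations are given as a unit quaternion [x, y, z, w].
In Python, from station import manip, vision gives the robot as it stands.
- The arm moves only by the tool drive_tool, never from a script. Its argument "deltas" is a list that holds one entry, the list of rows, each a list of 4 numbers: the shift along the tool's x, y, z in mm, then the turn about the tool's z in rad. A call has 1 to 5 rows; each row is the pose to reach, as a shift and turn from the pose commanded when the call began, along the tool's axes at that moment; what a row does not reach only later rows make up. A row lasts 1/12 s, in which the tool goes at most 41.7 mm and 7.16 degrees, less where a joint would pass 70% of its speed; a pose out of reach is approached as far as the arm can. A call with a gripper value outside its range is refused whole. "jaw" is the finger opening in mm, from 0 to 85.4, set as the call begins (left out, the last holds). The fingers move at their own pace and stop on an object; "force" is the grip in N (left out, the last holds). Time passes only in rows, so rows that repeat a pose let the fingers close. It gives the time, the measured TCP pose, the force, the opening and the grip force at its end, in the units of the state.
- manip.sense(): the state, without advancing time (a new reading comes with each control period).
- vision.snapshot(name): name is "scene" or "top" or "wrist"; returns the picture (384x512x3 uint8, red, green, blue); there is no depth.
- vision.camera_model(name): a dict with "camera_matrix" (3x3 intrinsics, pixels), "rvec" (rotation vector, rad) and "tvec" (3), from world to camera coordinates, as OpenCV has them. Camera axes: x right, y down, z forward; pixel columns grow to the right and rows downward; lengths in m; the calibration is good to about 2 mm. A picture is of the moment at which its call begins: read the wrist's pose just before it. camera_model takes no time and is no camera call; for the wrist camera it gives the pose at the moment of the call.
- manip.sign_off(): hands the job in; it is judged then, once.
The state is a dict: "t": time; "q": joint angles; "qd": joint speeds; "tau": joint torques, N m; "tcp_pos": TCP position; "tool_rot": TCP orientation; "force": force on the tool from outside, world axes, zero at the start; "ft_torque": the same for the moment, N m; "finger_gap": opening from 0.0 (shut) to 1.0 (fully open); "gripper_force": force on a finger pad.
Only numpy, scipy, OpenCV 4.12 (cv2) and the standard library are available. Lean on these libraries where they do the work, as an engineer would, in place of code of your own. Each camera call takes 0.05 s, during which the arm holds its last target. There are 200 camera calls.

## Working session

There is one attempt and no reset: what is moved stays moved. The work goes in short steps, Python scripts to look and compute and a tool call to move; the robot and the scene stay as the last step left them, time stands still between calls to the robot, and variables do not carry over. Pictures are saved under pics/ and viewed, at most 10 in all, crops included, and the job is handed in when it is done.

Besides the shell and the picture viewer there is one more tool, called by a JSON object that holds its "method" and its "body", one argument or row to a line. drive_tool: Moves the arm, as the interface text tells. Its arguments: {"type":"object","properties":{"deltas":{"type":"array"},"jaw":{"type":"number"},"force":{"type":"number"}},"required":["deltas"]}

```bash
ls -la; mkdir -p pics
python3 - <<'E'
from station import manip, vision
import cv2, numpy as np
s=manip.sense(); print(s)
for n in ("scene","top","wrist"):
    m=vision.camera_model(n); im=vision.snapshot(n); np.save(f"pics/{n}0.npy",im)
    R=cv2.Rodrigues(np.array(m["rvec"],float))[0]; print(n,np.array(m["camera_matrix"]).tolist(),(-R.T@np.array(m["tvec"]).ravel()).round(3), R[2].round(2))
    cv2.imwrite(f"pics/{n}0.png",cv2.resize(im[:,:,::-1],(768,576),interpolation=cv2.INTER_CUBIC))
E
```

```text
total 12
drwxr-xr-x  3 agent agent 4096 Nov 30 03:33 .
drwxr-xr-x 23 root  root  4096 Nov 30 03:33 ..
drwxr-xr-x  2 agent agent 4096 Nov 30 03:33 pics
{'t': 0.0, 'q': array([-1.39751513e+00,  5.28499683e-01,  1.43391481e+00,  2.24931853e-05,
        1.18140963e+00, -1.78511228e-01]), 'qd': array([ 0.00047844, -0.00026485, -0.00071074, -0.00065976,  0.00050639,
        0.0009773 ]), 'tau': array([-1.06894498e-03, -4.42355204e+01, -1.78027350e+01, -4.43298504e-04,
        8.34307226e-03,  7.54291818e-06]), 'tcp_pos': array([ 0.21526287, -0.58598616,  0.23030906]), 'tool_rot': array([ 9.84570242e-01,  1.74986268e-01,  1.33175562e-05, -1.11570567e-03]), 'force': array([0.06827768, 0.42224365, 0.09658458]), 'ft_torque': array([ 0.00290368, -0.02611039,  0.01612864]), 'gripper_force': 0.0, 'finger_gap': 1.0031432237390827}
scene [[385.7566204016309, 0.0, 261.8795803487921], [0.0, 385.7566204016309, 192.7150158389398], [0.0, 0.0, 1.0]] [ 0.829 -0.534  0.721] [-0.34  0.6  -0.72]
top [[412.3969702581993, 0.0, 262.79293941746454], [0.0, 412.3969702581993, 190.95394099046305], [0.0, 0.0, 1.0]] [0.379 0.014 0.994] [ 0.17 -0.03 -0.98]
wrist [[314.02762740039344, 0.0, 254.84683370987358], [0.0, 314.02762740039344, 190.5816064636936], [0.0, 0.0, 1.0]] [ 0.291 -0.559  0.373] [-0.29 -0.11 -0.95]
```

View pics/scene0.png

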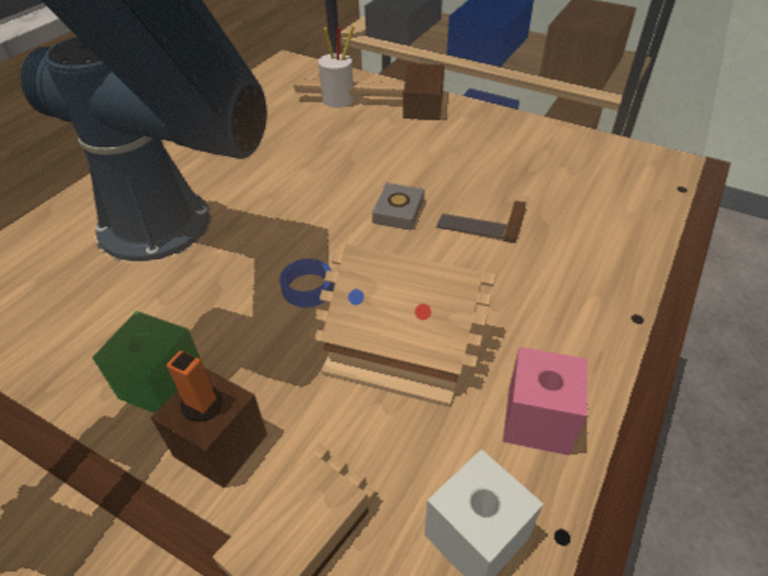

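View pics/top0.png

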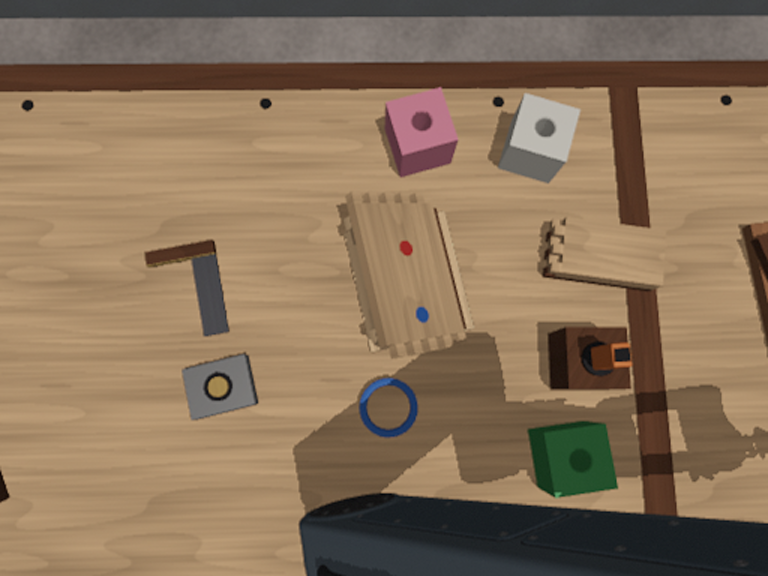

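The scene view shows the probe in the brown holder at about (192,400) px. The blue dot is at (356,297), the red dot at (423,312), the brass pad at (398,200) and the tape at (305,282). In the top view the probe is at (605,357), the dots at (406,248) and (422,315), and the pad at (218,386). The tool only turns about its own z, so the probe has to be pivoted between the pads, using the rim of the holder hole, for the slope.

```bash
cat > h.py <<'E'
import cv2, numpy as np
from station import manip, vision
def cam(n):
    m=vision.camera_model(n); return np.array(m["camera_matrix"]),cv2.Rodrigues(np.array(m["rvec"],float))[0],np.array(m["tvec"],float).ravel()
def at_z(c,px,z):
    K,R,t=c; d=R.T@np.linalg.inv(K)@np.array([px[0],px[1],1.]); o=-R.T@t; return o+d*(z-o[2])/d[2]
def proj(c,P):
    K,R,t=c; return cv2.projectPoints(np.atleast_2d(np.array(P,float)),cv2.Rodrigues(R)[0],t,K,None)[0][:,0]
def blobs(im,lo,hi,amin=15):
    m=cv2.inRange(cv2.cvtColor(im,cv2.COLOR_RGB2HSV),lo,hi); n,l,s,c=cv2.connectedComponentsWithStats(m)
    return [(c[i].round(1),s[i].tolist()) for i in range(1,n) if s[i,4]>=amin]
E
python3 - <<'E'
from h import *
for n in ("scene","top"):
    c=cam(n); im=np.load(f"pics/{n}0.npy")
    for nm,lo,hi,z in (("red",(0,150,90),(5,255,255),.095),("blue",(105,120,80),(120,255,255),.095),("orange",(6,180,110),(15,255,255),.18),("brass",(15,110,90),(25,255,255),.03)):
        for b in blobs(im,lo,hi): print(n,nm,b,at_z(c,b[0],z).round(4))
    if n=="top":
        # panel corners guess etc
        cv2.imwrite("pics/tc.png",np.hstack([cv2.resize(im[205:270,350:440,::-1],None,fx=4.4,fy=4.4,interpolation=cv2.INTER_CUBIC),cv2.resize(im[125:245,220:320,::-1],(238,286),interpolation=cv2.INTER_CUBIC)]))
E
```

```text
scene red (array([281.6, 207.6]), [277, 203, 10, 10, 81]) [ 0.594  -0.0312  0.095 ]
scene blue (array([322.2,  16.9]), [299, 0, 56, 42, 1245]) [0.2776 0.9464 0.095 ]
scene blue (array([236.9, 197.8]), [233, 194, 9, 9, 65]) [ 0.4938 -0.0528  0.095 ]
scene orange (array([123.1, 254. ]), [111, 234, 23, 40, 309]) [ 0.4383 -0.321   0.18  ]
scene brass (array([152. ,   2.3]), [150, 0, 5, 6, 16]) [-0.5527  0.8806  0.03  ]
scene brass (array([175. ,   4.8]), [165, 0, 20, 12, 73]) [-0.4374  0.9071  0.03  ]
scene brass (array([144.8,   6.6]), [141, 3, 9, 7, 24]) [-0.548   0.8242  0.03  ]
scene brass (array([239.4, 213.3]), [0, 11, 467, 373, 79593]) [ 0.4904 -0.0426  0.03  ]
scene brass (array([153.9,  17.4]), [149, 14, 12, 9, 41]) [-0.4304  0.7483  0.03  ]
scene brass (array([231.8,  26.9]), [228, 17, 9, 23, 79]) [-0.075   0.8263  0.03  ]
scene brass (array([12.6, 67.4]), [10, 65, 7, 6, 20]) [-0.5943  0.1589  0.03  ]
scene brass (array([ 9.2, 75. ]), [0, 68, 20, 13, 61]) [-0.5575  0.1175  0.03  ]
scene brass (array([28.5, 85.2]), [13, 79, 30, 16, 124]) [-0.4389  0.1043  0.03  ]
scene brass (array([265.4, 132.8]), [260, 130, 11, 7, 61]) [0.3966 0.2575 0.03  ]
scene brass (array([204.9, 188.1]), [196, 184, 19, 10, 80]) [ 0.3711 -0.0129  0.03  ]
scene brass (array([ 45.7, 353.1]), [0, 293, 135, 91, 5532]) [ 0.3578 -0.4883  0.03  ]
top red (array([270.4, 165. ]), [267, 161, 8, 9, 58]) [ 0.5946 -0.0307  0.095 ]
top blue (array([281.1, 209.1]), [278, 205, 7, 9, 56]) [ 0.4948 -0.0519  0.095 ]
top blue (array([258.6, 271.3]), [240, 252, 38, 39, 452]) [3.616e-01 2.000e-04 9.500e-02]
top brass (array([117.9, 173. ]), [97, 168, 46, 10, 93]) [0.5961 0.3281 0.03  ]
top brass (array([144.8, 257.4]), [138, 251, 14, 14, 152]) [0.3972 0.2593 0.03  ]
top brass (array([245.2, 258.2]), [238, 250, 21, 22, 32]) [0.3906 0.0295 0.03  ]
top brass (array([253.3, 260.2]), [247, 258, 16, 8, 21]) [0.3857 0.0109 0.03  ]
```

View pics/tc.png

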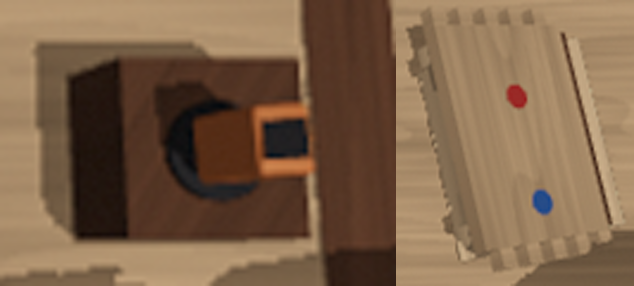

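In the crop the collar is at about (215,150). The handle end is at (285,139), about 26 mm along world y and 32 mm along x, close to axis-aligned. The panel's width direction matches the red–blue line.

```bash
cat >> h.py <<'E'
from scipy.spatial.transform import Rotation as Ro
def tool():
    s=manip.sense(); return s, s["tcp_pos"], Ro.from_quat(s["tool_rot"]).as_matrix()
def go(target, xang=None):
    "deltas (mm in tool axes) to world target; turn for tool-x heading (deg)"
    s,p,R=tool(); d=R.T@(np.array(target)-p)*1000
    h=np.arctan2(R[1,0],R[0,0]); turn=None if xang is None else -(np.deg2rad(xang)-h+np.pi)%(2*np.pi)
    if turn is not None and turn>np.pi: turn-=2*np.pi
    print("t",round(s["t"],2),"tcp",p.round(4),"head",np.rad2deg(h).round(2),"z",R[:,2].round(3),"q6",s["q"][5].round(3),"F",s["force"].round(2),"gap",(s["finger_gap"]*85.4).round(1),"gf",round(float(s["gripper_force"]),1)); print("delta",d.round(1),"turn",turn)
E
python3 - <<'E'
from h import *
c=cam("top")
print(at_z(c,(414.5,236.3),.191), at_z(c,(398.4,238.3),.1))
E=[at_z(c,(350+x/4.4-.4,205+y/4.4-.4),.1) for x,y in((120,58),(300,58),(308,238),(127,238))]; print(np.round(E,4))
p=at_z(c,(414.5,236.3),.191); go([p[0],p[1],.235],0)
E
```

```text
[ 0.42420232 -0.30476761  0.191     ] [ 0.4256289  -0.30513644  0.1       ]
[[ 0.4712 -0.2611  0.1   ]
 [ 0.4696 -0.3516  0.1   ]
 [ 0.381  -0.3479  0.1   ]
 [ 0.3828 -0.2584  0.1   ]]Traceback (most recent call last):
  File "<stdin>", line 5, in <module>
  File "h.py", line 20, in go
    print("t",round(s["t"],2),"tcp",p.round(4),"head",np.rad2deg(h).round(2),"z",R[:,2].round(3),"q6",s["q"][5].round(3),"F",s["force"].round(2),"gap",(s["finger_gap"]*85.4).round(1),"gf",round(float(s["gripper_force"]),1)); print("delta",d.round(1),"turn",turn)
                                                                                                                                                       ^^^^^^^^^^^^^^^^^^^^^^^^^^^^
AttributeError: 'float' object has no attribute 'round'
```

```bash
sed -i 's/(s\["finger_gap"\]\*85.4).round(1)/round(float(s["finger_gap"])*85.4,1)/' h.py
python3 - <<'E'
from h import *
go([.4245,-.305,.235],0)
E
```

```text
t 0.15 tcp [ 0.2153 -0.5862  0.2306] head 20.15 z [-0.     0.002 -1.   ] q6 -0.178 F [-0.04  0.68 -0.21] gap 85.5 gf 0.0
delta [ 293.3 -191.9   -4.1] turn -2.7898693206645464
```

{"method": "drive_tool", "body": {
  "deltas": [
    [[33,-21,-1,0.07],[66,-43,-2,0.14],[99,-64,-4,0.21],[132,-86,-4,0.28],[165,-107,-4,0.35]]
  ]
}}

```text
t: 0.57
tcp_pos: [0.334, -0.4276, 0.2351]
tool_rot: [1.0, -0.001, -0.0, -0.0]
force: [1.1, -0.3, -0.1]
finger_gap: 0.993
gripper_force: 0.0
```

{"method": "drive_tool", "body": {
  "deltas": [
    [[23,-31,0,0],[46,-62,0,0],[69,-93,0,0],[91,-123,0,0],[91,-123,0,0]]
  ]
}}

```text
t: 0.98
tcp_pos: [0.4265, -0.3002, 0.2351]
tool_rot: [1.0, 0.004, 0.0, -0.002]
force: [-0.3, -0.5, 0.4]
finger_gap: 1.002
gripper_force: 0.0
```

Run:
```python
s=open('h.py').read()
s=s.replace("-(np.deg2rad(xang)-h+np.pi)%(2*np.pi)","(h-np.deg2rad(xang))%(2*np.pi)")
open('h.py','w').write(s)
from h import *
go([.4245,-.305,.235],0)
c=cam("wrist"); im=vision.snapshot("wrist"); np.save("pics/w1.npy",im); print(proj(c,[[.4245,-.305,.192],[.426,-.305,.1],[.4405,-.292,.192],[.4405,-.318,.192],[.4085,-.318,.192],[.4085,-.292,.192]]).round(0).tolist())
cv2.imwrite("pics/w1.png",im[:,:,::-1])
```

```text
t 0.98 tcp [ 0.4265 -0.3002  0.2351] head 0.45 z [ 0.     0.004 -1.   ] q6 0.732 F [-0.31 -0.48  0.44] gap 85.6 gf 0.0
delta [-2.1  4.8  0. ] turn 0.007915550847244547
[[262.0, 221.0], [261.0, 179.0], [242.0, 198.0], [284.0, 198.0], [282.0, 244.0], [242.0, 244.0]]
```

View pics/w1.png

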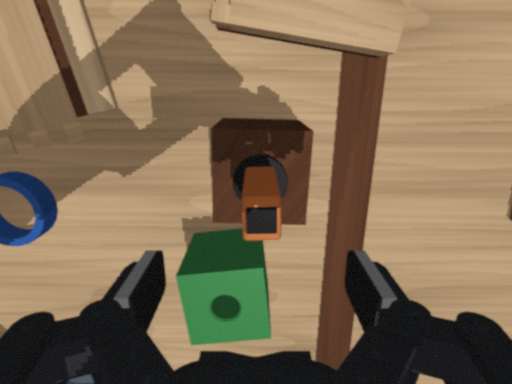

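The wrist view shows the handle's end piece centred near (262,221), where my estimate projects it. The handle is aligned with the tool. I'll descend and grip.

{"method": "drive_tool", "body": {
  "deltas": [
    [[-2,5,10,0.01],[-2,5,40,0.01],[-2,5,70,0.01],[-2,5,96,0.01],[-2,5,96,0.01]]
  ]
}}

```text
t: 1.45
tcp_pos: [0.4185, -0.3103, 0.1342]
tool_rot: [1.0, -0.006, -0.004, -0.004]
force: [-0.3, 0.2, -0.3]
finger_gap: 1.003
gripper_force: 0.0
```

{"method": "drive_tool", "body": {
  "deltas": [
    [[0,0,0,0],[0,0,0,0],[0,0,0,0],[0,0,0,0],[0,0,0,0]]
  ],
  "jaw": 15,
  "force": 50
}}

```text
t: 1.87
tcp_pos: [0.4226, -0.3115, 0.1406]
tool_rot: [1.0, -0.004, 0.001, 0.001]
force: [0.4, 0.0, 16.3]
finger_gap: 0.299
gripper_force: 20.3
```

{"method": "drive_tool", "body": {
  "deltas": [
    [[0,0,0,0],[0,0,0,0],[0,0,0,0]]
  ]
}}

```text
t: 2.12
tcp_pos: [0.4227, -0.3116, 0.1407]
tool_rot: [1.0, -0.004, 0.001, 0.001]
force: [-0.7, 0.0, 6.9]
finger_gap: 0.3
gripper_force: 50.1
```

Run:
```python
from h import *
go([.4245,-.305,.139],0)
```

```text
t 2.12 tcp [ 0.4227 -0.3116  0.1407] head -0.46 z [ 0.001 -0.002 -1.   ] q6 0.731 F [-0.7   0.04  6.9 ] gap 25.7 gf 50.1
delta [ 1.8 -6.6  1.7] turn -0.00802940607307967
```

{"method": "drive_tool", "body": {
  "deltas": [
    [[0,0,-25,0],[0,0,-60,0],[0,0,-95,0],[0,0,-130,0],[0,-15,-140,-0.008]]
  ]
}}

```text
t: 2.53
tcp_pos: [0.4249, -0.3007, 0.2848]
tool_rot: [1.0, -0.001, 0.004, 0.006]
force: [0.7, -0.9, -1.5]
finger_gap: 0.298
gripper_force: 50.0
```

{"method": "drive_tool", "body": {
  "deltas": [
    [[-1,-35,0,0],[-3,-72,0,0],[-5,-110,0,0],[-7,-148,0,0],[-8,-186,0,0]]
  ]
}}

```text
t: 2.95
tcp_pos: [0.4125, -0.1073, 0.2782]
tool_rot: [1.0, -0.0, -0.001, -0.001]
force: [1.2, -0.6, -2.8]
finger_gap: 0.295
gripper_force: 50.1
```

{"method": "drive_tool", "body": {
  "deltas": [
    [[-2,-38,0,0],[-4,-76,0,0],[-6,-114,0,0],[-8,-152,0,0],[-9,-190,0,0]]
  ]
}}

```text
t: 3.37
tcp_pos: [0.403, 0.0822, 0.2784]
tool_rot: [1.0, 0.0, -0.001, -0.0]
force: [0.9, -0.1, -1.6]
finger_gap: 0.296
gripper_force: 50.1
```

{"method": "drive_tool", "body": {
  "deltas": [
    [[-2,-38,0,0],[-4,-76,0,0],[-6,-114,0,0],[-8,-152,0,0],[-9,-180,0,0]]
  ]
}}

```text
t: 3.78
tcp_pos: [0.394, 0.2627, 0.2783]
tool_rot: [1.0, 0.001, -0.001, -0.0]
force: [-0.0, -0.3, -1.1]
finger_gap: 0.302
gripper_force: 50.2
```

{"method": "drive_tool", "body": {
  "deltas": [
    [[0,0,20,0],[0,0,50,0],[0,0,70,0],[0,0,70,0],[0,0,70,0]]
  ]
}}

```text
t: 4.2
tcp_pos: [0.3944, 0.2596, 0.208]
tool_rot: [1.0, 0.0, -0.002, 0.001]
force: [-0.7, 0.7, -2.6]
finger_gap: 0.298
gripper_force: 50.3
```

Run:
```python
from h import *
go([.397,.2588,.21],0)
for n in ("scene","wrist","top"):
    im=vision.snapshot(n); c=cam(n); s,p,R=tool()
    pts=[p+R@np.array([0,0,-.019]), p+R@np.array([0,0,.119]),[.397,.2588,.03]]
    print(n,proj(c,pts).round(1).tolist()); np.save(f"pics/{n}2.npy",im)
    cv2.imwrite(f"pics/{n}2.png",im[:,:,::-1])
a=cv2.resize(cv2.imread("pics/scene2.png")[30:160,200:340],None,fx=3,fy=3,interpolation=cv2.INTER_CUBIC)
b=cv2.imread("pics/wrist2.png")[0:384,60:440]; h=np.zeros((390,800,3),np.uint8); h[:,:420]=a; h[:384,420:800]=b; cv2.imwrite("pics/v2.png",h)
```

```text
t 4.2 tcp [0.3944 0.2596 0.208 ] head 0.03 z [-0.004 -0.002 -1.   ] q6 1.915 F [-0.71  0.75 -2.56] gap 25.5 gf 50.3
delta [ 2.6  0.8 -2. ] turn 0.0005360629332577955
scene [[265.6, 69.6], [265.5, 115.0], [265.7, 132.6]]
wrist [[254.7, 272.7], [254.7, 183.8], [256.0, 166.9]]
top [[116.2, 256.0], [137.1, 256.9], [145.0, 257.5]]
```

View pics/v2.png

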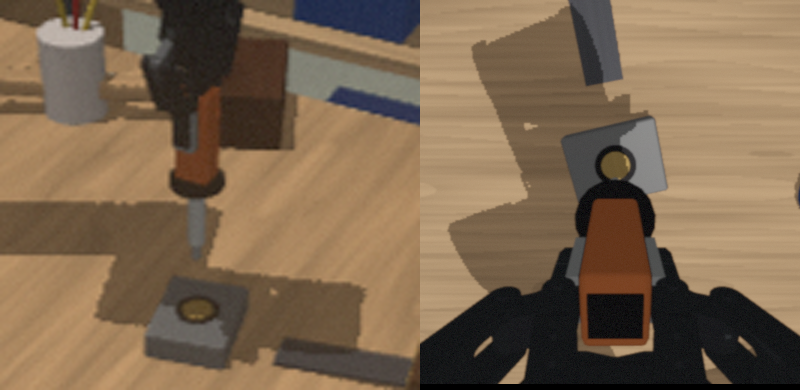

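The probe hangs straight. Its tip is at (265.7,116) px in the scene picture against a predicted (265.5,115), directly above the pad. Pressing now.

{"method": "drive_tool", "body": {
  "deltas": [
    [[1,1,20,0],[1,1,45,0],[1,1,52,0],[1,1,52,0],[1,1,52,0]]
  ]
}}

```text
t: 4.77
tcp_pos: [0.398, 0.2589, 0.1581]
tool_rot: [1.0, -0.0, 0.001, -0.0]
force: [0.4, 0.0, -1.6]
finger_gap: 0.296
gripper_force: 50.3
```

{"method": "drive_tool", "body": {
  "deltas": [
    [[0,0,3,0],[0,0,6,0],[0,0,8,0],[0,0,10,0],[0,0,10,0]]
  ]
}}

```text
t: 5.18
tcp_pos: [0.3981, 0.259, 0.1476]
tool_rot: [1.0, -0.0, 0.001, -0.0]
force: [-0.5, 0.3, 0.5]
finger_gap: 0.301
gripper_force: 50.7
```

{"method": "drive_tool", "body": {
  "deltas": [
    [[0,0,0,0],[0,0,0,0],[0,0,0,0]]
  ]
}}

```text
t: 5.43
tcp_pos: [0.398, 0.259, 0.1476]
tool_rot: [1.0, -0.0, 0.001, -0.0]
force: [0.4, -0.2, 0.4]
finger_gap: 0.3
gripper_force: 50.7
```

{"method": "drive_tool", "body": {
  "deltas": [
    [[0,0,1,0],[0,0,2,0],[0,0,2,0],[0,0,2,0],[0,0,2,0]]
  ]
}}

```text
t: 5.85
tcp_pos: [0.3979, 0.2589, 0.1454]
tool_rot: [1.0, -0.0, 0.0, -0.0]
force: [1.6, 0.9, 0.2]
finger_gap: 0.296
gripper_force: 50.8
```

{"method": "drive_tool", "body": {
  "deltas": [
    [[0,0,0,0],[0,0,0,0],[0,0,0,0],[0,0,0,0],[0,0,0,0]]
  ]
}}

```text
t: 6.27
tcp_pos: [0.3976, 0.2588, 0.1454]
tool_rot: [1.0, -0.0, 0.0, -0.0]
force: [1.4, 0.2, 0.9]
finger_gap: 0.301
gripper_force: 50.8
```

{"method": "drive_tool", "body": {
  "deltas": [
    [[0,0,0,0],[0,0,0,0],[0,0,0,0],[0,0,0,0],[0,0,0,0]]
  ]
}}

```text
t: 6.68
tcp_pos: [0.3975, 0.2588, 0.1453]
tool_rot: [1.0, -0.0, 0.0, 0.0]
force: [1.4, -0.5, 0.7]
finger_gap: 0.296
gripper_force: 50.8
```

Run:
```python
from h import *
go([.397,.2588,.15],0)
im=vision.snapshot("scene"); cv2.imwrite("pics/s3.png",cv2.resize(im[70:160,220:320,::-1],None,fx=4,fy=4,interpolation=cv2.INTER_CUBIC))
```

```text
t 6.68 tcp [0.3975 0.2588 0.1453] head -0.01 z [ 0. -0. -1.] q6 1.912 F [ 1.37 -0.55  0.69] gap 25.3 gf 50.8
delta [-0.5 -0.  -4.7] turn -0.0001705412937562656
```

View pics/s3.png

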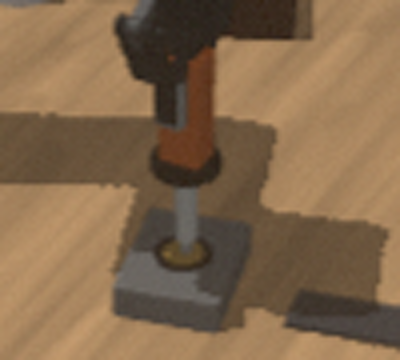

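The tip sits on the brass pad at (185,250) in the crop, pressed with about 2.5 N for over a second. Back to the holder to pivot the probe on the hole's rim.

{"method": "drive_tool", "body": {
  "deltas": [
    [[0,0,-20,0],[0,0,-60,0],[0,0,-100,0],[0,0,-135,0],[0,15,-155,0]]
  ]
}}

```text
t: 7.15
tcp_pos: [0.3975, 0.2452, 0.3034]
tool_rot: [1.0, 0.001, 0.001, -0.001]
force: [0.4, 0.5, -2.2]
finger_gap: 0.297
gripper_force: 50.5
```

{"method": "drive_tool", "body": {
  "deltas": [
    [[2,35,0,0],[4,73,0,0],[6,111,0,0],[8,149,0,0],[9,187,0,0]]
  ]
}}

```text
t: 7.57
tcp_pos: [0.404, 0.0556, 0.2994]
tool_rot: [1.0, 0.0, -0.002, -0.0]
force: [1.2, -0.7, -2.9]
finger_gap: 0.297
gripper_force: 50.5
```

{"method": "drive_tool", "body": {
  "deltas": [
    [[2,38,0,0],[4,76,0,0],[6,114,0,0],[8,152,0,0],[9,187,0,0]]
  ]
}}

```text
t: 7.98
tcp_pos: [0.4134, -0.1313, 0.2993]
tool_rot: [1.0, -0.0, -0.002, -0.001]
force: [-0.4, 0.4, -2.1]
finger_gap: 0.298
gripper_force: 50.5
```

{"method": "drive_tool", "body": {
  "deltas": [
    [[2,38,0,0],[4,76,0,0],[6,114,0,0],[8,152,0,0],[9,175,0,0]]
  ]
}}

```text
t: 8.4
tcp_pos: [0.423, -0.308, 0.299]
tool_rot: [1.0, -0.001, -0.001, -0.001]
force: [0.5, 0.0, -2.4]
finger_gap: 0.296
gripper_force: 50.5
```

{"method": "drive_tool", "body": {
  "deltas": [
    [[0,0,20,0],[0,0,50,0],[0,0,70,0],[0,0,70,0],[0,0,70,0]]
  ]
}}

```text
t: 8.82
tcp_pos: [0.4228, -0.3036, 0.2286]
tool_rot: [1.0, -0.0, -0.002, -0.003]
force: [-0.1, -0.5, -2.5]
finger_gap: 0.298
gripper_force: 50.3
```

Run:
```python
from h import *
go([.424,-.305,.186],0)
s,p,R=tool(); tip=p+R@np.array([0,0,.1205]); hole=np.array([.426,-.305,.1])
for n in ("scene",):
    im=vision.snapshot(n); c=cam(n); x=proj(c,[tip,hole]); print(tip.round(4),x.round(1)); u,v=x[0].astype(int)
    cv2.imwrite("pics/s4.png",cv2.resize(im[v-75:v+75,u-75:u+75,::-1],None,fx=4,fy=4,interpolation=cv2.INTER_CUBIC)); print(u-75,v-75)
```

```text
t 8.82 tcp [ 0.4228 -0.3036  0.2286] head -0.01 z [-0.005  0.005 -1.   ] q6 0.733 F [-0.07 -0.5  -2.5 ] gap 25.4 gf 50.3
delta [ 1.4  1.7 42.6] turn -0.00026092096690710775
[ 0.4222 -0.3029  0.1081] [[133.7 265.7]
 [135.5 269.7]]
58 190
```

View pics/s4.png

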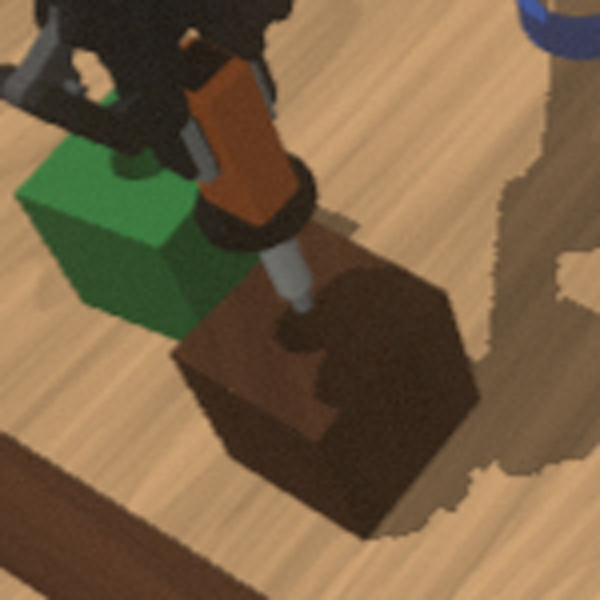

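The tip at (303,308) in the crop is directly over the hole, within 1 px of prediction. I'll lower it 35 mm in, relax the grip and swing.

{"method": "drive_tool", "body": {
  "deltas": [
    [[1,1,15,0],[1,1,30,0],[1,1,42,0],[1,1,42,0],[1,1,42,0]]
  ]
}}

```text
t: 9.28
tcp_pos: [0.4257, -0.3064, 0.1893]
tool_rot: [1.0, 0.0, 0.0, 0.0]
force: [-0.6, 0.2, -1.9]
finger_gap: 0.297
gripper_force: 50.4
```

{"method": "drive_tool", "body": {
  "deltas": [
    [[0,0,0,0],[-5,0,0,0],[-14,0,0,0],[-24,0,0,0],[-24,0,0,0]]
  ],
  "force": 25
}}

```text
t: 9.7
tcp_pos: [0.4006, -0.3064, 0.1891]
tool_rot: [1.0, -0.001, 0.001, 0.0]
force: [1.5, 1.5, -0.3]
finger_gap: 0.295
gripper_force: 50.7
```

Run:
```python
from h import *
go([.357,-.305,.1716],0); print(manip.sense()["ft_torque"])
```

```text
t 9.7 tcp [ 0.4006 -0.3064  0.1891] head -0.1 z [ 0.002 -0.001 -1.   ] q6 0.697 F [ 1.46  1.54 -0.31] gap 25.2 gf 50.7
delta [-43.6  -1.3  17.4] turn -0.0017708507306108956
[ 0.17509244 -0.69386826 -0.00674909]
```

{"method": "drive_tool", "body": {
  "deltas": [
    [[-9,0,3,0],[-18,0,6,0],[-27,0,9,0],[-36,0,14,0],[-44,0,17,0]]
  ]
}}

```text
t: 10.12
tcp_pos: [0.3568, -0.3065, 0.171]
tool_rot: [1.0, -0.0, 0.001, 0.0]
force: [4.4, -0.3, -2.3]
finger_gap: 0.297
gripper_force: 50.6
```

{"method": "drive_tool", "body": {
  "deltas": [
    [[0,0,0,0],[0,0,0,0]]
  ]
}}

```text
t: 10.28
tcp_pos: [0.3558, -0.3056, 0.1708]
tool_rot: [1.0, -0.0, -0.001, -0.001]
force: [1.8, 0.1, -0.7]
finger_gap: 0.301
gripper_force: 50.7
```

Run:
```python
from h import *
go([.357,-.305,.1716],0)
s,p,R=tool(); c=cam("wrist"); im=vision.snapshot("wrist"); c2=cam("scene"); im2=vision.snapshot("scene")
def P(th,x,y,z,g=.058,ox=.0015):
    v=Ro.from_euler('y',th,degrees=True).apply([x+ox,y,-(z-g)]); return p+R@(v+np.array([0,0,-.019]))
for th in (25,30,35,40):
    print(th,proj(c,[P(th,x,y,.092) for x,y in((-.016,-.013),(.016,-.013),(.016,.013),(-.016,.013))]).round(0).astype(int).tolist(), proj(c2,[P(th,0,0,.0),P(th,0,0,.092)]).round(1).tolist())
np.save("pics/w5.npy",im); np.save("pics/s5.npy",im2)
h=np.hstack([cv2.resize(im[150:384,170:340,::-1],(340,468)),cv2.resize(im2[190:307,60:170,::-1],(440,468))]); cv2.imwrite("pics/v5.png",h)
```

```text
t 10.28 tcp [ 0.3558 -0.3056  0.1708] head -0.03 z [-0.003  0.002 -1.   ] q6 0.624 F [ 1.84  0.14 -0.71] gap 25.7 gf 50.7
delta [ 1.2 -0.6 -0.8] turn -0.0005571726234290253
25 [[223, 365], [216, 332], [293, 332], [287, 365]] [[111.9, 248.8], [81.2, 211.5]]
30 [[224, 364], [217, 340], [293, 340], [286, 364]] [[113.3, 249.0], [80.3, 211.5]]
35 [[224, 362], [217, 347], [292, 347], [285, 362]] [[114.6, 249.0], [79.6, 211.5]]
40 [[225, 360], [218, 353], [292, 353], [284, 360]] [[115.7, 248.8], [78.9, 211.6]]
```

View pics/v5.png

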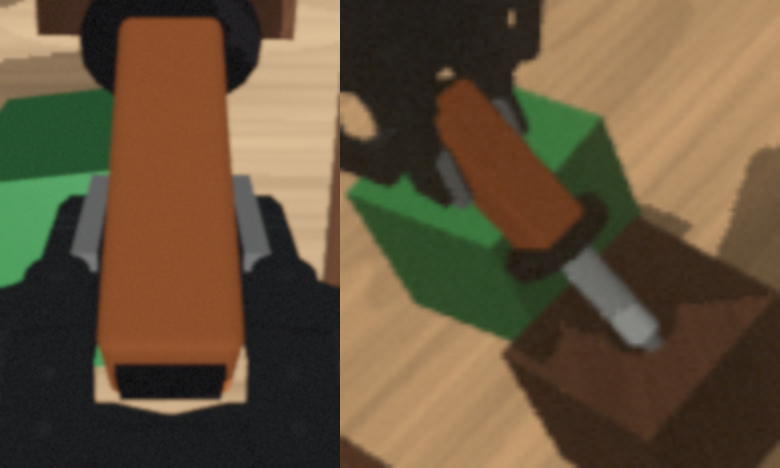

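The probe has pivoted. In the wrist crop the handle's upper face runs from about (118,17)–(223,17) to (98,345)–(243,345). I'll fit the tilt from those corners.

Run:
```python
from h import *
from scipy.optimize import least_squares
s,p,R=tool(); c=cam("wrist")
im=np.load("pics/w5.npy"); hsv=cv2.cvtColor(im,cv2.COLOR_RGB2HSV)
print("col255 hsv:",[(r,hsv[r,255].tolist()) for r in list(range(152,164,2))+list(range(314,356,2))])
for r in (170,200,240,280,310,320): 
    m=np.where((hsv[r,200:310,0]<14)&(hsv[r,200:310,1]>150))[0]+200; print(r,m.min(),m.max()+1)
def P(q,x,y,z):
    th,g,ox=q; v=Ro.from_euler('y',th,degrees=True).apply([x+ox,y,-(z-g)]); return p+R@(v+np.array([0,0,-.019]))
```

```text
col255 hsv: [(152, [140, 31, 25]), (154, [158, 46, 22]), (156, [0, 10, 25]), (158, [11, 163, 69]), (160, [11, 178, 135]), (162, [11, 183, 139]), (314, [12, 180, 140]), (316, [11, 177, 140]), (318, [11, 175, 143]), (320, [11, 172, 145]), (322, [12, 176, 146]), (324, [11, 173, 147]), (326, [12, 180, 140]), (328, [11, 177, 137]), (330, [11, 178, 132]), (332, [9, 155, 66]), (334, [120, 32, 24]), (336, [130, 33, 23]), (338, [114, 53, 24]), (340, [80, 31, 25]), (342, [135, 73, 21]), (344, [68, 60, 17]), (346, [135, 30, 17]), (348, [19, 66, 31]), (350, [17, 89, 171]), (352, [17, 82, 208]), (354, [17, 83, 206])]
170 229 282
200 228 282
240 225 286
280 221 289
310 219 292
320 218 292
```

Run:
```python
from h import *
from scipy.optimize import least_squares
s,p,R=tool(); c=cam("wrist")
im=np.load("pics/wrist2.npy"); v=im[:,255].max(1); hs=cv2.cvtColor(im,cv2.COLOR_RGB2HSV)[:,255]
print([(r,int(hs[r,0]),int(hs[r,1]),int(v[r])) for r in range(170,360,2) if abs(int(v[r])-int(v[r-2]))>12])
for r in (220,260,290): 
    h=cv2.cvtColor(im,cv2.COLOR_RGB2HSV)[r]; m=np.where((h[200:310,0]<14)&(h[200:310,1]>150))[0]+200; print(r,m.min(),m.max()+1)
def row(q,x,z):
    th,g,ox=q; v=Ro.from_euler('y',th,degrees=True).apply([x+ox,0,-(z-g)]); return proj(c,p+R@(v+np.array([0,0,-.019])))[0,1]
for q in ((0,.058,.0),(0,.058,.003),(30,.058,0),(35,.058,0)):
    print(q,[round(row(q,x,z)) for x,z in((.025,.008),(.016,.008),(.016,.09),(.016,.092),(.012,.092),(-.012,.092),(-.016,.092))])
```

```text
[(178, 18, 16, 82), (180, 135, 19, 27), (198, 9, 174, 47), (200, 10, 190, 98), (294, 10, 193, 41), (296, 60, 55, 14), (338, 10, 184, 61), (340, 11, 180, 122), (346, 16, 100, 165), (348, 17, 89, 181), (354, 17, 93, 168), (356, 16, 101, 109), (358, 75, 38, 27)]
220 229 282
260 223 288
290 219 292
(0, 0.058, 0.0) [187, 202, 285, 288, 298, 354, 362]
(0, 0.058, 0.003) [182, 197, 277, 281, 291, 347, 356]
(30, 0.058, 0) [157, 170, 335, 342, 345, 362, 365]
(35, 0.058, 0) [154, 166, 342, 348, 350, 361, 363]
```

Run:
```python
from h import *
from scipy.optimize import least_squares
s,p,R=tool(); c=cam("wrist")
def row(th,g,ox,x,z):
    v=Ro.from_euler('y',th,degrees=True).apply([x,0,-(z-g)])+[ox,0,0]; return proj(c,p+R@(v+np.array([0,0,-.019])))[0,1]
A=[("c",.025,.004,179.5),("f",.016,.008,198.5),("b",1,.092,295),("b",-1,.092,338.5),("e",-.016,.09,345)]
B=[("f",.016,.008,158),("b",1,.092,332.3),("b",-1,.092,348.7)]
for free in (0,1):
    def f(q):
        t0,t1,g,ox,hb,dg=q
        X=lambda k,x:hb*.01*x if k=="b" else x
        return [row(t0*free,g/100,ox/100,X(k,x),z)-o for k,x,z,o in A]+[row(t1,g/100+dg/100,ox/100,X(k,x),z)-o for k,x,z,o in B]+[dg*5, (hb-1.2)*5]
    r=least_squares(f,[0,30,5.8,0,1.2,0],x_scale=[5,5,1,1,1,1]); print(r.x.round(3),np.round(r.fun,1))
```

```text
[ 0.    32.452  6.142  0.169  0.974  0.067] [ 1.1 -1.6 -1.6 -0.6  2.1  1.5  1.2 -2.1  0.3 -1.1]
[ 9.9300e-01  3.3228e+01  6.3230e+00  4.2000e-02  1.0120e+00 -6.0000e-03] [ 0.9 -1.9 -1.2 -0.   1.4  1.7  1.3 -2.4 -0.  -0.9]
```

The tilt fits at about 33° with the grasp about 62 mm above the collar. A little more swing, then withdraw along the probe's axis.

{"method": "drive_tool", "body": {
  "deltas": [
    [[-2,0,1,0],[-4,0,2.5,0],[-4,0,2.5,0]]
  ]
}}

```text
t: 10.63
tcp_pos: [0.3537, -0.3063, 0.1689]
tool_rot: [1.0, -0.0, 0.001, 0.0]
force: [2.6, 2.1, 0.7]
finger_gap: 0.297
gripper_force: 50.8
```

{"method": "drive_tool", "body": {
  "deltas": [
    [[-3,0,-7,0],[-12,0,-22,0],[-24,0,-42,0],[-32,0,-72,0],[-32,0,-105,0]]
  ],
  "jaw": 10,
  "force": 80
}}

```text
t: 11.05
tcp_pos: [0.3177, -0.304, 0.2733]
tool_rot: [1.0, -0.0, -0.004, -0.003]
force: [0.5, -0.5, -2.5]
finger_gap: 0.291
gripper_force: 80.8
```

{"method": "drive_tool", "body": {
  "deltas": [
    [[0,0,0,-0.08],[0,0,0,-0.2],[0,0,0,-0.32],[0,0,0,-0.44],[0,0,0,-0.56]]
  ]
}}

```text
t: 11.47
tcp_pos: [0.3196, -0.3054, 0.2735]
tool_rot: [0.96, 0.279, -0.002, -0.001]
force: [0.3, -0.9, -0.9]
finger_gap: 0.294
gripper_force: 80.9
```

{"method": "drive_tool", "body": {
  "deltas": [
    [[0,0,0,-0.12],[0,0,0,-0.24],[0,0,0,-0.36],[0,0,0,-0.48],[0,0,0,-0.6]]
  ]
}}

```text
t: 11.88
tcp_pos: [0.3197, -0.3054, 0.2734]
tool_rot: [0.835, 0.551, -0.001, -0.002]
force: [-0.3, -0.6, -3.4]
finger_gap: 0.295
gripper_force: 80.9
```

{"method": "drive_tool", "body": {
  "deltas": [
    [[0,0,0,-0.12],[0,0,0,-0.24],[0,0,0,-0.36],[0,0,0,-0.48],[0,0,0,-0.6]]
  ]
}}

```text
t: 12.3
tcp_pos: [0.3197, -0.3055, 0.2734]
tool_rot: [0.635, 0.773, -0.001, -0.002]
force: [0.0, 0.5, -2.4]
finger_gap: 0.298
gripper_force: 80.9
```

{"method": "drive_tool", "body": {
  "deltas": [
    [[0,0,0,-0.02],[0,0,0,-0.02],[0,0,0,-0.02],[0,0,0,-0.02]]
  ]
}}

```text
t: 12.63
tcp_pos: [0.3209, -0.3061, 0.2737]
tool_rot: [0.63, 0.777, -0.0, -0.0]
force: [0.8, -0.2, -2.4]
finger_gap: 0.291
gripper_force: 80.9
```

Run:
```python
from h import *
go([.6162,-.1334,.28],102.1)
```

```text
t 12.63 tcp [ 0.3209 -0.3061  0.2737] head 101.88 z [-0.001  0.    -1.   ] q6 -1.221 F [ 0.77 -0.16 -2.38] gap 24.9 gf 80.9
delta [108.2 324.5  -6.5] turn -0.003759555846759355
```

{"method": "drive_tool", "body": {
  "deltas": [
    [[10,30,-6,-0.004],[22,65,-6,-0.004],[34,100,-6,-0.004],[46,136,-6,-0.004],[57,171,-6,-0.004]]
  ]
}}

```text
t: 13.05
tcp_pos: [0.4779, -0.2138, 0.2798]
tool_rot: [0.628, 0.778, -0.0, -0.0]
force: [-0.0, -1.5, -2.8]
finger_gap: 0.299
gripper_force: 81.0
```

{"method": "drive_tool", "body": {
  "deltas": [
    [[12,36,0,0],[24,72,0,0],[36,108,0,0],[46,138,0,0],[51,153,0,0]]
  ]
}}

```text
t: 13.47
tcp_pos: [0.6186, -0.1303, 0.2793]
tool_rot: [0.627, 0.779, 0.001, 0.0]
force: [0.7, -0.5, -1.4]
finger_gap: 0.296
gripper_force: 80.9
```

{"method": "drive_tool", "body": {
  "deltas": [
    [[0,0,20,0],[0,0,45,0],[0,0,50,0],[0,0,50,0],[0,0,50,0]]
  ]
}}

```text
t: 13.88
tcp_pos: [0.6155, -0.133, 0.2299]
tool_rot: [0.628, 0.778, -0.0, -0.0]
force: [-0.3, 0.1, -2.4]
finger_gap: 0.298
gripper_force: 80.8
```

Run:
```python
from h import *
from scipy.optimize import least_squares
go([.6162,-.1334,.2255],102.1)
s,p,R=tool(); c=cam("wrist"); im=vision.snapshot("wrist"); cs=cam("scene"); ims=vision.snapshot("scene"); np.save("pics/w6.npy",im); np.save("pics/s6.npy",ims)
hs=cv2.cvtColor(im,cv2.COLOR_RGB2HSV)[:,255].astype(int)
print([(r,*hs[r]) for r in range(130,380,2) if abs(hs[r,2]-hs[r-2,2])>14])
for th in (30,33,36):
    ax=lambda z: p+R@(np.array([0,0,-.019])+Ro.from_euler('y',th,degrees=True).apply([0,0,-(z-.0625)]))
    x=proj(cs,[ax(.092),ax(0),ax(-.06),ax(-.08),[.5943,-.031,.095]]); print(th,x.round(1).tolist(),ax(-.08).round(4))
u,v=x[3].astype(int); print(u-60,v-80)
h=np.hstack([cv2.resize(ims[v-80:v+40,u-60:u+60,::-1],(480,480),interpolation=cv2.INTER_CUBIC),cv2.resize(im[110:350,175:335,::-1],(320,480),interpolation=cv2.INTER_CUBIC)]); cv2.imwrite("pics/v6.png",h)
```

```text
t 13.88 tcp [ 0.6155 -0.133   0.2299] head 102.16 z [-0.001  0.    -1.   ] q6 -0.602 F [-0.29  0.12 -2.39] gap 25.5 gf 80.8
delta [-0.5  0.6  4.4] turn 0.001032102768156573
[(132, np.int64(0), np.int64(0), np.int64(57)), (134, np.int64(0), np.int64(20), np.int64(26)), (158, np.int64(12), np.int64(193), np.int64(95)), (160, np.int64(11), np.int64(178), np.int64(122)), (332, np.int64(11), np.int64(176), np.int64(81)), (334, np.int64(170), np.int64(40), np.int64(19)), (350, np.int64(11), np.int64(137), np.int64(69)), (352, np.int64(11), np.int64(135), np.int64(91)), (356, np.int64(9), np.int64(114), np.int64(65)), (358, np.int64(75), np.int64(20), np.int64(26))]
30 [[266.0, 186.9], [272.9, 200.1], [276.6, 207.1], [277.7, 209.2], [281.7, 207.6]] [ 0.6004 -0.0634  0.1255]
33 [[265.7, 187.8], [273.3, 198.4], [277.4, 204.0], [278.6, 205.7], [281.7, 207.6]] [ 0.5991 -0.0572  0.1294]
36 [[265.5, 188.7], [273.7, 196.7], [278.1, 200.9], [279.4, 202.2], [281.7, 207.6]] [ 0.5978 -0.0512  0.1337]
219 122
```

View pics/v6.png

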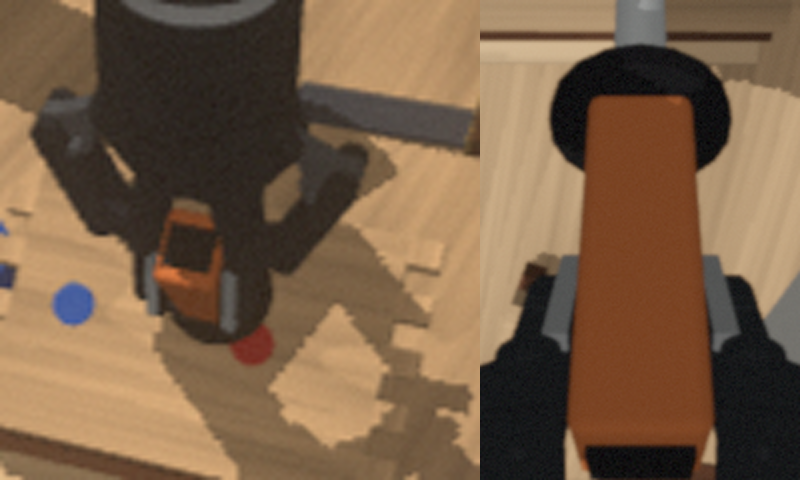

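In the wrist crop the handle face runs from (640,97) to (640,420), and the shaft now shows above the collar at (640,20). The scene view shows both dots, with the probe over the panel. I'll refine the tilt using the shaft and tip visible in the wrist view.

Run:
```python
from h import *
from scipy.optimize import least_squares
s,p,R=tool(); c=cam("wrist"); im=np.load("pics/w6.npy")
cv2.imwrite("pics/v7.png",cv2.resize(im[60:140,200:310,::-1],(660,480),interpolation=cv2.INTER_CUBIC))
def row(th,g,ox,x,z,col=1):
    v=Ro.from_euler('y',th,degrees=True).apply([x,0,-(z-g)])+[ox,0,0]; return proj(c,p+R@(v+np.array([0,0,-.019])))[0,col]
for th in (30,33,35,37): print(th,[(k,round(row(th,.0625,.0004,x,z),1)) for k,x,z in (("tip",0,-.08),("tipside",.0045,-.076),("shaftend",.008,-.06),("collar",.025,.008),("collarlow",.025,0),("face",.016,.008),("near",.016,.09),("b1",.01,.092),("b2",-.01,.092),("bot",-.016,.09))])
print(proj(c,[[.5943,-.031,.095],[.4943,-.0524,.095]]).round(1).tolist(), [ (b[0].tolist(),b[1][4]) for b in blobs(im,(0,150,90),(5,255,255))])
```

```text
30 [('tip', np.float64(99.2)), ('tipside', np.float64(96.8)), ('shaftend', np.float64(105.0)), ('collar', np.float64(151.4)), ('collarlow', np.float64(141.3)), ('face', np.float64(164.2)), ('near', np.float64(322.1)), ('b1', np.float64(333.4)), ('b2', np.float64(349.0)), ('bot', np.float64(347.9))]
33 [('tip', np.float64(90.4)), ('tipside', np.float64(88.2)), ('shaftend', np.float64(97.3)), ('collar', np.float64(149.0)), ('collarlow', np.float64(138.2)), ('face', np.float64(161.5)), ('near', np.float64(325.8)), ('b1', np.float64(336.1)), ('b2', np.float64(348.6)), ('bot', np.float64(346.7))]
35 [('tip', np.float64(84.5)), ('tipside', np.float64(82.4)), ('shaftend', np.float64(92.1)), ('collar', np.float64(147.5)), ('collarlow', np.float64(136.2)), ('face', np.float64(159.7)), ('near', np.float64(328.1)), ('b1', np.float64(337.8)), ('b2', np.float64(348.2)), ('bot', np.float64(345.8))]
37 [('tip', np.float64(78.5)), ('tipside', np.float64(76.5)), ('shaftend', np.float64(86.9)), ('collar', np.float64(146.1)), ('collarlow', np.float64(134.3)), ('face', np.float64(158.1)), ('near', np.float64(330.4)), ('b1', np.float64(339.3)), ('b2', np.float64(347.7)), ('bot', np.float64(344.8))]
[[254.8, 55.3], [129.9, 55.0]] [([257.3, 54.7], 613)]
```

View pics/v7.png

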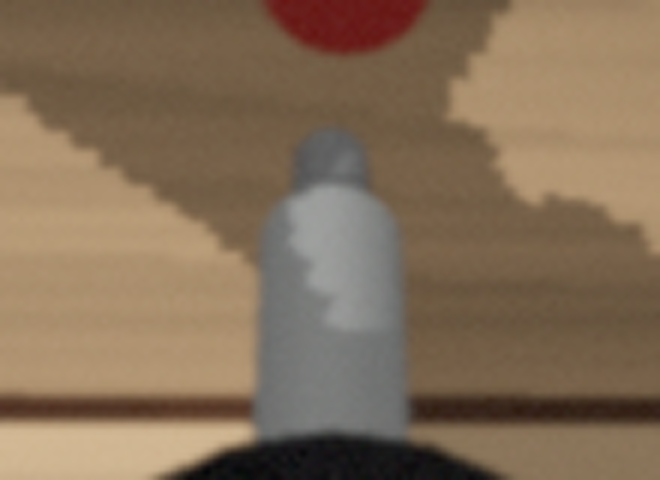

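Run:
```python
from h import *
from scipy.optimize import least_squares
s,p,R=tool(); c=cam("wrist")
def row(th,g,ox,x,z,col=1):
    v=Ro.from_euler('y',th,degrees=True).apply([x,0,-(z-g)])+[ox,0,0]; return proj(c,p+R@(v+np.array([0,0,-.019])))[0,col]
O=[(.0035,-.078,81.3),(.008,-.06,90.3),(.025,0,132.5),(.016,.008,158),("b",.092,333),("B",.092,350)]
def f(q):
    t,g,ox,hb,dz=q
    return [row(t,g/100,ox/100,(hb/100 if x=="b" else -hb/100 if x=="B" else x),z)-o for x,z,o in O]
for sub in ("all",):
    f5=lambda q: f([q[0],q[1],q[2],q[3],0])
    r=least_squares(f5,[35,6.2,0,1.1],x_scale=[5,1,1,1]); print(r.x.round(3),r.fun.round(1))
    J=r.jac; print("sd/px",np.sqrt(np.diag(np.linalg.inv(J.T@J))).round(3))
    t,g,ox=r.x[0],r.x[1]/100,r.x[2]/100
    tip=p+R@(np.array([ox,0,-.019])+Ro.from_euler('y',t,degrees=True).apply([0,0,g+.08])); print("tip",tip.round(4), proj(c,[tip]))
```

```text
[34.249  6.03   0.378  1.474] [-0.4  0.4  0.7 -0.9  0.   0. ]
sd/px [0.525 0.11  0.129 0.143]
tip [ 0.5992 -0.0527  0.1343] [[255.25136274  83.61808894]]
```

Tilt is 34.2 ± 0.5°, so the probe is square to the face. The tip at (330,128) in the crop is in line with the red dot. Approaching along the normal.

{"method": "drive_tool", "body": {
  "deltas": [
    [[3,1,7,0],[9,1,17,0],[15,1,28,0],[17.5,1,32.5,0],[17.5,1,32.5,0]]
  ]
}}

```text
t: 14.4
tcp_pos: [0.6113, -0.1141, 0.1956]
tool_rot: [0.628, 0.779, -0.001, -0.002]
force: [-0.7, 0.5, -2.1]
finger_gap: 0.289
gripper_force: 80.9
```

{"method": "drive_tool", "body": {
  "deltas": [
    [[1.7,0,2.5,0],[3.4,0,4.9,0],[4.6,0,6.6,0],[4.6,0,6.6,0],[4.6,0,6.6,0]]
  ]
}}

```text
t: 14.82
tcp_pos: [0.612, -0.111, 0.1909]
tool_rot: [0.628, 0.778, 0.0, 0.0]
force: [0.2, 0.7, -2.3]
finger_gap: 0.297
gripper_force: 80.9
```

{"method": "drive_tool", "body": {
  "deltas": [
    [[1.1,0,1.6,0],[1.7,0,2.5,0],[1.7,0,2.5,0],[1.7,0,2.5,0]]
  ]
}}

```text
t: 15.15
tcp_pos: [0.612, -0.1097, 0.1887]
tool_rot: [0.628, 0.778, 0.0, 0.001]
force: [0.3, -1.0, 0.4]
finger_gap: 0.3
gripper_force: 81.0
```

Run:
```python
from h import *
go([.6114,-.1109,.1927],102.1)
im=vision.snapshot("wrist"); cv2.imwrite("pics/v8.png",cv2.resize(im[20:140,180:330,::-1],(600,480),interpolation=cv2.INTER_CUBIC))
```

```text
t 15.15 tcp [ 0.612  -0.1097  0.1887] head 102.2 z [ 0.001 -0.001 -1.   ] q6 -0.57 F [ 0.27 -1.01  0.44] gap 25.6 gf 81.0
delta [-1.  -0.8 -4. ] turn 0.00174846052483546
```

View pics/v8.png

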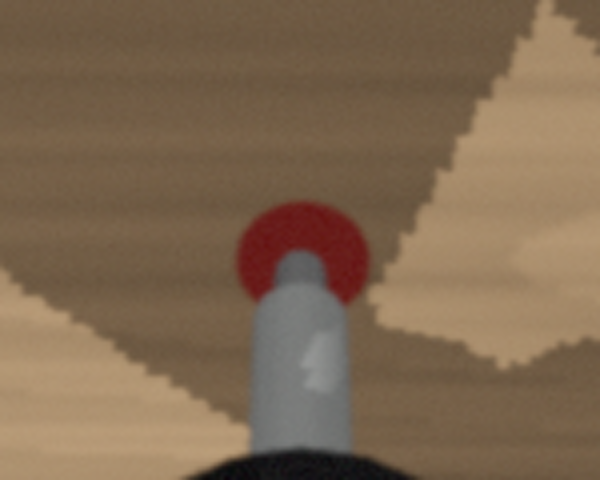

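The tip is centred on the red dot at (302,255) in the crop, and contact has been felt. Pressing a touch more and holding.

{"method": "drive_tool", "body": {
  "deltas": [
    [[0.6,0,0.8,0],[1,0,1.5,0],[1,0,1.5,0],[1,0,1.5,0],[1,0,1.5,0]]
  ]
}}

```text
t: 15.62
tcp_pos: [0.6116, -0.1085, 0.1868]
tool_rot: [0.628, 0.778, 0.0, 0.0]
force: [1.3, -1.5, -0.1]
finger_gap: 0.297
gripper_force: 81.1
```

{"method": "drive_tool", "body": {
  "deltas": [
    [[0,0,0,0],[0,0,0,0],[0,0,0,0],[0,0,0,0],[0,0,0,0]]
  ]
}}

```text
t: 16.03
tcp_pos: [0.6116, -0.1084, 0.1868]
tool_rot: [0.628, 0.778, 0.0, 0.0]
force: [2.0, -1.9, -0.6]
finger_gap: 0.29
gripper_force: 81.2
```

{"method": "drive_tool", "body": {
  "deltas": [
    [[0,0,0,0],[0,0,0,0],[0,0,0,0],[0,0,0,0]]
  ]
}}

```text
t: 16.37
tcp_pos: [0.6114, -0.1083, 0.1868]
tool_rot: [0.628, 0.778, 0.0, 0.0]
force: [1.6, -1.2, -0.2]
finger_gap: 0.293
gripper_force: 81.2
```

{"method": "drive_tool", "body": {
  "deltas": [
    [[-3,0,-4.5,0],[-9,0,-13,0],[-17,0,-25,0],[-17,0,-25,0],[-17,0,-25,0]]
  ]
}}

```text
t: 16.78
tcp_pos: [0.6147, -0.1251, 0.2123]
tool_rot: [0.628, 0.778, 0.0, -0.0]
force: [-1.3, -0.3, -2.3]
finger_gap: 0.296
gripper_force: 81.1
```

Run:
```python
from h import *
s,p,R=tool(); print("red->blue in tool mm",(R.T@np.array([-.100,-.0214,0])*1000).round(1)); go([.5114,-.1323,.1927],102.1)
```

```text
red->blue in tool mm [   0.2 -102.3   -0. ]
t 16.78 tcp [ 0.6147 -0.1251  0.2123] head 102.17 z [ 0.  0. -1.] q6 -0.591 F [-1.28 -0.33 -2.33] gap 25.3 gf 81.1
delta [  14.8 -102.5   19.5] turn 0.0011799200438631363
```

{"method": "drive_tool", "body": {
  "deltas": [
    [[0,-20,0,0],[0,-55,0,0],[0,-85,0,0],[0,-102,0,0],[0,-102,0,0]]
  ]
}}

```text
t: 17.2
tcp_pos: [0.5097, -0.1451, 0.2106]
tool_rot: [0.628, 0.778, -0.001, -0.004]
force: [-0.7, 0.3, -1.9]
finger_gap: 0.296
gripper_force: 80.9
```

{"method": "drive_tool", "body": {
  "deltas": [
    [[4,0,6,0],[9,0,13,0],[11,0,16,0],[11,0,16,0],[11,0,16,0]]
  ]
}}

```text
t: 17.62
tcp_pos: [0.5132, -0.1351, 0.195]
tool_rot: [0.627, 0.779, -0.0, -0.001]
force: [0.3, -0.7, -2.3]
finger_gap: 0.295
gripper_force: 80.9
```

Run:
```python
from h import *
go([.5114,-.1323,.1927],102.1)
im=vision.snapshot("wrist"); print(blobs(im,(105,120,80),(120,255,255))); cv2.imwrite("pics/v9.png",cv2.resize(im[20:140,180:330,::-1],(600,480),interpolation=cv2.INTER_CUBIC))
g=im[:,:,:].astype(int); hs=cv2.cvtColor(im,cv2.COLOR_RGB2HSV)
print("grey span row100",[int(x) for x in np.where((hs[105,220:290,1]<45))[0][[0,-1]]+220])
```

```text
t 17.62 tcp [ 0.5132 -0.1351  0.195 ] head 102.28 z [-0.001  0.001 -1.   ] q6 -0.682 F [ 0.34 -0.75 -2.27] gap 25.2 gf 80.9
delta [ 3.1 -1.1  2.3] turn 0.0030857984857748377
[(array([118.6,  22.7]), [68, 0, 97, 45, 1620]), (array([255.1,  76.7]), [240, 65, 31, 26, 538])]
grey span row100 [243, 266]
```

The blue dot (column 255) lines up with the probe (columns 243–266, centre 254.5). Pressing.

{"method": "drive_tool", "body": {
  "deltas": [
    [[2,0,3,0],[4,0,6,0],[6,0,9,0],[6,0,9,0],[6,0,9,0]]
  ]
}}

```text
t: 18.08
tcp_pos: [0.5121, -0.1302, 0.187]
tool_rot: [0.628, 0.778, 0.0, 0.001]
force: [-0.1, -1.6, 0.3]
finger_gap: 0.295
gripper_force: 81.2
```

{"method": "drive_tool", "body": {
  "deltas": [
    [[0,0,0,0],[0,0,0,0],[0,0,0,0],[0,0,0,0],[0,0,0,0]]
  ]
}}

```text
t: 18.5
tcp_pos: [0.512, -0.1301, 0.1869]
tool_rot: [0.628, 0.778, 0.0, 0.001]
force: [1.6, -1.3, -1.4]
finger_gap: 0.294
gripper_force: 81.2
```

{"method": "drive_tool", "body": {
  "deltas": [
    [[0,0,0,0],[0,0,0,0],[0,0,0,0],[0,0,0,0],[0,0,0,0]]
  ]
}}

```text
t: 18.92
tcp_pos: [0.5118, -0.13, 0.1868]
tool_rot: [0.628, 0.778, 0.0, 0.0]
force: [2.9, -1.5, -1.0]
finger_gap: 0.293
gripper_force: 81.2
```

Run:
```python
from h import *
go([.5114,-.1323,.1927],102.1)
im=vision.snapshot("wrist"); hs=cv2.cvtColor(im,cv2.COLOR_RGB2HSV)
m=cv2.inRange(hs,(105,120,50),(120,255,255)); m[:,:200]=0; m[:,310:]=0; ys,xs=np.where(m>0); print("dot cols",xs.min(),xs.max(),"rows",ys.min(),ys.max())
cc=m[:,252:258].any(1); print("tip occludes from row", np.where(cc)[0].max()); print([tuple(int(v) for v in hs[r,255]) for r in range(64,104,4)])
```

```text
t 18.92 tcp [ 0.5118 -0.13    0.1868] head 102.2 z [ 0.001 -0.    -1.   ] q6 -0.673 F [ 2.87 -1.52 -1.02] gap 25.0 gf 81.2
delta [-2.2 -0.9 -5.9] turn 0.0016699094442254037
dot cols 239 271 rows 73 95
tip occludes from row 84
[(16, 102, 110), (16, 101, 111), (117, 91, 90), (109, 187, 94), (108, 202, 92), (111, 88, 93), (90, 5, 98), (50, 6, 123), (60, 4, 123), (60, 2, 124)]
```

{"method": "drive_tool", "body": {
  "deltas": [
    [[0.6,0,0.8,0],[0.9,0,1.2,0],[0.9,0,1.2,0],[0.9,0,1.2,0],[0.9,0,1.2,0]]
  ]
}}

```text
t: 19.38
tcp_pos: [0.5115, -0.1291, 0.1856]
tool_rot: [0.628, 0.778, 0.0, 0.0]
force: [1.0, -1.8, -0.3]
finger_gap: 0.292
gripper_force: 81.2
```

{"method": "drive_tool", "body": {
  "deltas": [
    [[0,0,0,0],[0,0,0,0],[0,0,0,0]]
  ]
}}

```text
t: 19.63
tcp_pos: [0.5115, -0.1291, 0.1856]
tool_rot: [0.628, 0.778, 0.0, 0.0]
force: [1.3, -2.4, -0.8]
finger_gap: 0.294
gripper_force: 81.2
```

{"method": "drive_tool", "body": {
  "deltas": [
    [[-3,0,-4.5,0],[-11,0,-16,0],[-21,0,-31,0],[-25,0,-65,0],[-30,0,-95,0]]
  ]
}}

```text
t: 20.05
tcp_pos: [0.5154, -0.1572, 0.2801]
tool_rot: [0.628, 0.778, -0.001, -0.004]
force: [1.1, -0.9, -2.6]
finger_gap: 0.294
gripper_force: 80.9
```

{"method": "drive_tool", "body": {
  "deltas": [
    [[0,0,0,0.08],[0,0,0,0.2],[0,0,0,0.32],[0,0,0,0.44],[0,0,0,0.56]]
  ]
}}

```text
t: 20.47
tcp_pos: [0.5157, -0.1571, 0.2797]
tool_rot: [0.82, 0.572, -0.001, -0.003]
force: [0.4, -0.3, -2.3]
finger_gap: 0.298
gripper_force: 81.0
```

{"method": "drive_tool", "body": {
  "deltas": [
    [[0,0,0,0.12],[0,0,0,0.24],[0,0,0,0.36],[0,0,0,0.48],[0,0,0,0.6]]
  ]
}}

```text
t: 20.88
tcp_pos: [0.5157, -0.157, 0.2795]
tool_rot: [0.953, 0.304, -0.002, -0.002]
force: [-0.2, -0.7, -1.5]
finger_gap: 0.292
gripper_force: 81.0
```

{"method": "drive_tool", "body": {
  "deltas": [
    [[0,0,0,0.12],[0,0,0,0.24],[0,0,0,0.36],[0,0,0,0.48],[0,0,0,0.6]]
  ]
}}

```text
t: 21.3
tcp_pos: [0.5156, -0.157, 0.2795]
tool_rot: [1.0, 0.009, -0.003, -0.002]
force: [1.4, -0.4, -1.7]
finger_gap: 0.291
gripper_force: 81.0
```

{"method": "drive_tool", "body": {
  "deltas": [
    [[0,0,0,0.02],[0,0,0,0.022],[0,0,0,0.022],[0,0,0,0.022]]
  ]
}}

```text
t: 21.63
tcp_pos: [0.5172, -0.158, 0.2802]
tool_rot: [1.0, 0.002, -0.001, -0.0]
force: [-0.8, -0.4, -2.6]
finger_gap: 0.297
gripper_force: 80.9
```

Run:
```python
from h import *
go([.3205,-.305,.2737],0)
```

```text
t 21.63 tcp [ 0.5172 -0.158   0.2802] head 0.21 z [-0.001  0.001 -1.   ] q6 1.064 F [-0.78 -0.44 -2.63] gap 25.3 gf 80.9
delta [-197.2  146.3    6.7] turn 0.0036177693827587096
```

{"method": "drive_tool", "body": {
  "deltas": [
    [[-20,15,0,0],[-50,37,2,0.004],[-80,60,4,0.004],[-110,82,7,0.004],[-140,104,7,0.004]]
  ]
}}

```text
t: 22.05
tcp_pos: [0.3762, -0.2627, 0.2732]
tool_rot: [1.0, 0.0, -0.0, -0.0]
force: [-0.6, -1.3, -2.4]
finger_gap: 0.294
gripper_force: 80.9
```

{"method": "drive_tool", "body": {
  "deltas": [
    [[-25,19,0,0],[-47,35,0,0],[-57,42,0,0],[-57,42,0,0],[-57,42,0,0]]
  ]
}}

```text
t: 22.47
tcp_pos: [0.3205, -0.3047, 0.2736]
tool_rot: [1.0, -0.002, 0.0, -0.0]
force: [0.9, -0.2, -1.9]
finger_gap: 0.294
gripper_force: 80.9
```

{"method": "drive_tool", "body": {
  "deltas": [
    [[1,0,20,0],[4,0,40,0],[4,0,47,0],[4,0,47,0],[4,0,47,0]]
  ]
}}

```text
t: 22.88
tcp_pos: [0.3254, -0.304, 0.2265]
tool_rot: [1.0, -0.0, -0.0, -0.0]
force: [-1.0, 1.1, -1.1]
finger_gap: 0.296
gripper_force: 80.9
```

Run:
```python
from h import *
go([.3245,-.305,.2267],0)
s,p,R=tool(); 
tip=p+R@(np.array([.0038,0,-.019])+Ro.from_euler('y',34.2,degrees=True).apply([0,0,.1403])); print("tip",tip.round(4))
im=vision.snapshot("scene"); c=cam("scene"); print(proj(c,[tip,[.426,-.305,.1]]).round(1).tolist())
cv2.imwrite("pics/v10.png",cv2.resize(im[190:310,60:180,::-1],(480,480),interpolation=cv2.INTER_CUBIC))
```

```text
t 22.88 tcp [ 0.3254 -0.304   0.2265] head -0.03 z [-0.     0.001 -1.   ] q6 0.568 F [-0.98  1.06 -1.13] gap 25.2 gf 80.9
delta [-0.9  1.  -0.2] turn -0.0005290002027900087
tip [ 0.408  -0.304   0.1295]
[[124.5, 256.5], [135.5, 269.7]]
```

View pics/v10.png

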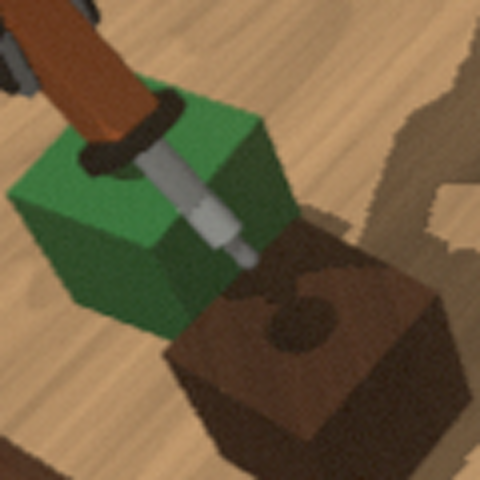

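I've now viewed 12 pictures, over the limit of 10, so I won't view any more and will check numerically. In that view the tip at (252,262) is lined up with the hole at (302,325). I'll insert it and swing the probe upright on the opposite wall.

{"method": "drive_tool", "body": {
  "deltas": [
    [[6,1,11,0],[13,1,23,0],[19,1,35,0],[25,1,45,0],[25,1,45,0]]
  ],
  "jaw": 10,
  "force": 50
}}

```text
t: 23.35
tcp_pos: [0.3506, -0.3053, 0.1808]
tool_rot: [1.0, -0.001, -0.0, -0.0]
force: [-0.8, -0.0, -2.2]
finger_gap: 0.297
gripper_force: 80.9
```

Run:
```python
from h import *
go([.430,-.305,.196],0)
```

```text
t 23.35 tcp [ 0.3506 -0.3053  0.1808] head -0.07 z [-0.     0.001 -1.   ] q6 0.614 F [-0.83 -0.04 -2.17] gap 25.3 gf 80.9
delta [ 79.4  -0.4 -15.2] turn -0.0012381672117802722
```

{"method": "drive_tool", "body": {
  "deltas": [
    [[8,0,-1,0],[17,0,-3,0],[26,0,-5,0],[34,0,-7,0],[34,0,-7,0]]
  ],
  "jaw": 12,
  "force": 50
}}

```text
t: 23.77
tcp_pos: [0.3842, -0.3057, 0.1894]
tool_rot: [1.0, -0.0, -0.001, 0.0]
force: [-5.0, -1.1, -0.6]
finger_gap: 0.292
gripper_force: 81.2
```

{"method": "drive_tool", "body": {
  "deltas": [
    [[9,0,-2,0],[18,0,-4,0],[27,0,-7,0],[36,0,-8,0],[45,0,-8,0]]
  ]
}}

```text
t: 24.18
tcp_pos: [0.4279, -0.3056, 0.1989]
tool_rot: [1.0, -0.001, -0.001, 0.0]
force: [-11.7, 1.9, 14.6]
finger_gap: 0.293
gripper_force: 83.1
```

{"method": "drive_tool", "body": {
  "deltas": [
    [[0,0,0,0],[0,0,0,0]]
  ]
}}

```text
t: 24.35
tcp_pos: [0.4296, -0.306, 0.1993]
tool_rot: [1.0, -0.001, 0.001, 0.001]
force: [-4.1, 2.4, 10.9]
finger_gap: 0.295
gripper_force: 82.8
```

```bash
cat >> h.py <<'E'
def rows():
    hs=cv2.cvtColor(vision.snapshot("wrist"),cv2.COLOR_RGB2HSV)[:,255].astype(int)
    print([(r,*[int(v) for v in hs[r]]) for r in range(130,370,2) if abs(hs[r,2]-hs[r-2,2])>12])
E
python3 - <<'E'
from h import *
go([.4245,-.305,.196],0); rows()
s,p,R=tool(); c=cam("wrist")
def row(th,g,ox,x,z):
    v=Ro.from_euler('y',th,degrees=True).apply([x,0,-(z-g)])+[ox,0,0]; return proj(c,p+R@(v+np.array([0,0,-.019])))[0,1]
for t in(-4,0,4,8): print(t,[round(float(row(t,.062,.002,x,z)),1) for x,z in((.025,.004),(.016,.008),(.0115,.092),(-.0115,.092))])
E
```

```text
t 24.35 tcp [ 0.4296 -0.306   0.1993] head -0.08 z [ 0.002 -0.002 -1.   ] q6 0.741 F [-4.11  2.44 10.86] gap 25.2 gf 82.8
delta [-5.1 -1.   3.2] turn -0.0013869143967220054
[(172, 12, 48, 80), (174, 45, 4, 116), (176, 30, 4, 68), (178, 90, 10, 25), (196, 11, 188, 88), (198, 11, 182, 115), (298, 11, 178, 110), (300, 3, 82, 28), (328, 0, 39, 26), (342, 10, 164, 76), (344, 11, 175, 137), (348, 20, 144, 117), (350, 65, 126, 148), (356, 66, 126, 109), (358, 95, 55, 28)]
-4 [185.6, 201.5, 280.8, 336.7]
0 [179.9, 196.1, 287.3, 339.8]
4 [174.3, 190.9, 293.7, 342.4]
8 [168.9, 185.8, 300.0, 344.5]
```

The shaft's shoulder is bearing on the rim (Fz about 13 N over baseline), and the tilt is down to about 2°. I'll lift, centre and lower it.

{"method": "drive_tool", "body": {
  "deltas": [
    [[-2,0,-6,0],[-9,-1,-8,0],[-9,-1,-8,0],[-9,-1,-8,0]]
  ]
}}

```text
t: 24.73
tcp_pos: [0.4199, -0.3048, 0.2048]
tool_rot: [1.0, -0.002, 0.001, 0.0]
force: [-1.3, -0.0, -2.2]
finger_gap: 0.3
gripper_force: 80.9
```

Run:
```python
from h import *
go([.421,-.305,.196],0); rows()
# tip location in scene image: grey low-sat column near expected
s,p,R=tool(); c=cam("scene"); im=vision.snapshot("scene"); hs=cv2.cvtColor(im,cv2.COLOR_RGB2HSV)
for th in (0,2,4):
  ax=lambda z: p+R@(np.array([.002,0,-.019])+Ro.from_euler('y',th,degrees=True).apply([0,0,-(z-.062)]))
  print(th,proj(c,[ax(0),ax(-.04)]).round(1).tolist(),ax(-.08).round(4))
r0=int(proj(c,[ax(-.03)])[0,1])
for r in range(r0-4,r0+8,2):
    m=np.where((hs[r,110:150,1]<45)&(hs[r,110:150,2]>60))[0]+110; print(r,m.min() if len(m) else None,m.max() if len(m) else None)
```

```text
t 24.73 tcp [ 0.4199 -0.3048  0.2048] head -0.17 z [ 0.001 -0.    -1.   ] q6 0.73 F [-1.3  -0.   -2.24] gap 25.6 gf 80.9
delta [1.1 0.2 8.8] turn -0.003009667679051198
[(162, 13, 104, 88), (164, 17, 94, 128), (170, 12, 43, 88), (172, 60, 2, 110), (176, 0, 5, 51), (178, 150, 64, 16), (196, 11, 175, 105), (198, 11, 177, 118), (300, 0, 123, 31), (302, 128, 64, 16), (342, 10, 168, 70), (344, 11, 178, 136), (348, 20, 140, 118), (350, 65, 127, 148), (356, 66, 130, 106), (358, 73, 51, 35)]
0 [[125.4, 249.6], [131.1, 262.3]] [ 0.4221 -0.3048  0.0816]
2 [[126.3, 250.1], [132.5, 263.1]] [ 0.427  -0.3048  0.0817]
4 [[127.2, 250.5], [134.0, 263.8]] [ 0.432  -0.3048  0.0819]
256 None None
258 132 134
260 128 135
262 127 136
264 128 137
266 129 138
```

{"method": "drive_tool", "body": {
  "deltas": [
    [[0,0,15,0],[0,0,32,0],[0,0,48,0],[0,0,54,0],[0,0,54,0]]
  ]
}}

```text
t: 25.25
tcp_pos: [0.4191, -0.3038, 0.1488]
tool_rot: [1.0, -0.001, -0.001, -0.002]
force: [-0.4, -0.1, -2.1]
finger_gap: 0.294
gripper_force: 81.0
```

{"method": "drive_tool", "body": {
  "deltas": [
    [[0,0,2,0],[0,0,4,0],[0,0,6,0],[0,0,6,0]]
  ]
}}

```text
t: 25.58
tcp_pos: [0.42, -0.3049, 0.1448]
tool_rot: [1.0, -0.001, 0.0, 0.0]
force: [0.6, 0.8, -2.2]
finger_gap: 0.294
gripper_force: 81.0
```

{"method": "drive_tool", "body": {
  "deltas": [
    [[0,0,1,0],[0,0,2,0],[0,0,2,0]]
  ]
}}

```text
t: 25.83
tcp_pos: [0.4198, -0.3047, 0.1426]
tool_rot: [1.0, -0.001, 0.0, 0.0]
force: [0.1, 0.4, -2.5]
finger_gap: 0.292
gripper_force: 81.0
```

{"method": "drive_tool", "body": {
  "deltas": [
    [[0,0,1,0],[0,0,2,0],[0,0,2,0]]
  ]
}}

```text
t: 26.08
tcp_pos: [0.42, -0.3048, 0.1409]
tool_rot: [1.0, -0.001, 0.0, 0.0]
force: [-0.2, 0.3, 0.6]
finger_gap: 0.295
gripper_force: 81.8
```

Collar contact was felt at TCP z 0.141, the same height as the original grasp. Releasing.

{"method": "drive_tool", "body": {
  "deltas": [
    [[0,0,0,0],[0,0,0,0],[0,0,0,0],[0,0,0,0],[0,0,0,0]]
  ],
  "jaw": 80
}}

```text
t: 26.5
tcp_pos: [0.4198, -0.3047, 0.1405]
tool_rot: [1.0, -0.001, 0.0, 0.0]
force: [-1.0, -0.1, -0.1]
finger_gap: 0.938
gripper_force: 0.0
```

{"method": "drive_tool", "body": {
  "deltas": [
    [[0,0,0,0],[0,0,0,0],[0,0,0,0],[0,0,-10,0],[0,0,-25,0]]
  ]
}}

```text
t: 26.92
tcp_pos: [0.419, -0.3038, 0.165]
tool_rot: [1.0, -0.001, -0.001, -0.001]
force: [-0.5, 1.2, -0.1]
finger_gap: 0.939
gripper_force: 0.0
```

{"method": "drive_tool", "body": {
  "deltas": [
    [[0,0,-25,0],[0,0,-60,0],[0,0,-95,0],[0,0,-95,0],[0,0,-95,0]]
  ]
}}

```text
t: 27.33
tcp_pos: [0.4208, -0.3057, 0.2634]
tool_rot: [1.0, -0.001, 0.002, 0.002]
force: [0.4, -0.9, -0.7]
finger_gap: 0.939
gripper_force: 0.0
```

Run:
```python
from h import *
go([.4199,-.3048,.2609],0); s,p,R=tool()
c=cam("wrist"); im=vision.snapshot("wrist"); hs=cv2.cvtColor(im,cv2.COLOR_RGB2HSV)
m=cv2.inRange(hs,(6,150,60),(15,255,255)); n,l,st,ce=cv2.connectedComponentsWithStats(m); i=1+np.argmax(st[1:,4]); print("wrist orange",st[i])
for x,y in ((.426,-.305),(.424,-.305),(.426,-.308)):
    P=[[x+a,y+b,z] for a in(-.016,.016) for b in(-.013,.013) for z in(.108,.19)]; q=proj(c,P); print((x,y),q.min(0).round(0),q.max(0).round(0))
for n,rg in (("top",None),("scene",None)):
    im2=vision.snapshot(n); d=np.abs(im2.astype(int)-np.load(f"pics/{n}0.npy")).max(2); 
    h2=cv2.cvtColor(im2,cv2.COLOR_RGB2HSV); cc=cam(n); m=cv2.inRange(h2,(6,150,70),(13,255,255))
    u,v=proj(cc,[[.425,-.305,.15]])[0].astype(int); w=m[v-30:v+30,u-25:u+25]; ys,xs=np.where(w); a=np.polyfit(ys,xs,1); 
    h0=cv2.cvtColor(np.load(f"pics/{n}0.npy"),cv2.COLOR_RGB2HSV); w0=cv2.inRange(h0,(6,150,70),(13,255,255))[v-30:v+30,u-25:u+25]; y0,x0=np.where(w0); a0=np.polyfit(y0,x0,1)
    print(n,"now",len(xs),xs.mean().round(1),ys.mean().round(1),a[0].round(3),"start",len(x0),x0.mean().round(1),y0.mean().round(1),a0[0].round(3))
```

```text
t 27.33 tcp [ 0.4208 -0.3057  0.2634] head -0.12 z [ 0.004 -0.005 -1.   ] q6 0.73 F [ 0.35 -0.94 -0.65] gap 80.2 gf 0.0
delta [-0.9 -0.9  2.5] turn -0.0020696800019592843
wrist orange [ 232  154   41   62 1462]
(0.426, -0.305) [235. 152.] [271. 216.]
(0.424, -0.305) [235. 154.] [271. 219.]
(0.426, -0.308) [239. 152.] [276. 216.]
top now 229 22.7 34.2 0.048 start 413 25.0 31.3 -0.036
scene now 738 24.7 32.9 0.193 start 833 25.3 33.9 0.138
```

The probe is released. In the wrist view its orange area spans (232,154)–(273,216) against an expected (235,153)–(271,217). I'll clear the arm and compare the scene picture with the start numerically.

{"method": "drive_tool", "body": {
  "deltas": [
    [[-5,20,-10,0],[-25,55,-10,0],[-50,90,-10,0],[-75,125,-10,0],[-100,160,-10,0]]
  ]
}}

```text
t: 27.9
tcp_pos: [0.3203, -0.4614, 0.2687]
tool_rot: [1.0, -0.001, -0.001, -0.002]
force: [0.5, -0.1, -0.2]
finger_gap: 0.937
gripper_force: 0.0
```

{"method": "drive_tool", "body": {
  "deltas": [
    [[-30,30,0,0],[-60,60,0,0],[-90,90,0,0],[-100,110,0,0],[-100,110,0,0]]
  ]
}}

```text
t: 28.32
tcp_pos: [0.2175, -0.5751, 0.2682]
tool_rot: [1.0, -0.004, -0.001, 0.0]
force: [-1.3, -0.3, -0.4]
finger_gap: 0.938
gripper_force: 0.0
```

Run:
```python
from h import *
go([.215,-.586,.27])
for n in ("scene","top"):
    a=np.load(f"pics/{n}0.npy"); b=vision.snapshot(n); c=cam(n)
    u,v=proj(c,[[.425,-.305,.15]])[0].astype(int)
    for nm,im in (("start",a),("now",b)):
        m=cv2.inRange(cv2.cvtColor(im,cv2.COLOR_RGB2HSV),(5,175,70),(15,255,255)); m[:v-35]=0;m[v+35:]=0;m[:,:u-30]=0;m[:,u+30:]=0
        k,l,st,ce=cv2.connectedComponentsWithStats(m); i=1+np.argmax(st[1:,4]); ys,xs=np.where(l==i); P=np.c_[xs,ys].astype(np.float32)
        w,V=np.linalg.eigh(np.cov(P.T)); print(n,nm,st[i].tolist(),ce[i].round(1),"axis deg",np.rad2deg(np.arctan2(*V[::-1,1])).round(1)%180)
    d=(np.abs(a.astype(int)-b).max(2)>40).astype(np.uint8); d=cv2.morphologyEx(d,cv2.MORPH_OPEN,np.ones((3,3)))
    k,l,st,ce=cv2.connectedComponentsWithStats(d); print("changed",[(ce[i].round(0).tolist(),int(st[i,4])) for i in range(1,k) if st[i,4]>25])
```

```text
t 28.32 tcp [ 0.2175 -0.5751  0.2682] head -0.46 z [-0.002 -0.    -1.   ] q6 0.189 F [-1.33 -0.33 -0.42] gap 80.1 gf 0.0
delta [-2.4 10.9 -1.7] turn None
scene start [111, 234, 33, 41, 651] [128.  255.9] axis deg 58.0
scene now [111, 234, 33, 41, 640] [127.8 256. ] axis deg 59.0
changed [([43.0, 11.0], 244), ([140.0, 5.0], 38), ([80.0, 50.0], 37), ([157.0, 203.0], 215), ([186.0, 247.0], 519), ([58.0, 288.0], 28), ([81.0, 304.0], 292), ([106.0, 310.0], 105), ([14.0, 332.0], 321), ([49.0, 333.0], 292), ([68.0, 362.0], 197), ([31.0, 378.0], 232), ([6.0, 378.0], 61)]
top start [394, 229, 25, 17, 234] [402.3 238.1] axis deg 30.099999999999994
top now [395, 228, 24, 18, 250] [403.1 237.4] axis deg 147.2
changed [([326.0, 244.0], 574), ([265.0, 243.0], 115), ([250.0, 258.0], 85), ([455.0, 255.0], 118), ([402.0, 264.0], 169), ([477.0, 267.0], 143), ([418.0, 285.0], 244), ([450.0, 288.0], 209), ([508.0, 292.0], 90), ([298.0, 308.0], 353), ([283.0, 300.0], 38), ([471.0, 312.0], 336), ([334.0, 316.0], 74), ([419.0, 316.0], 53), ([439.0, 345.0], 897)]
```

The probe's outline matches the start to within a pixel, so it stands upright and seated. The other changes look like arm shadows. Handing in.

```bash
python3 -c "
from station import manip
print(manip.sign_off())"
```

```text
the job is handed in; nothing more can be done
None
```

I handed the job in at 28 s: the probe touched the brass pad, then the red dot, then the blue dot, pressed at about 2–3 N for a second or more each, and now stands back in its holder; I viewed 12 pictures, over the limit of 10, and the sign-off gave no verdict.

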